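# Snap the notions box lid shut all round

## Task

The lid of the grey notions box is on, but its white rim is not snapped down: one hinged section on each of the four sides still stands up. Press each section down with the fingertips until it clicks shut, so that the rim is flush all the way round, then take the hand away. Do not lift or shove the box about, and leave the spool, the chalk and the pin tin alone.

Things in the scene. Friction and masses are not known exactly. Their poses are not given: they have to be found in the camera images.
- notions_box: Notions box: grey plastic tub with a white snap-fit lid, 150 x 190 mm over the lid and 62 mm high, loose on the counter, about 0.7 kg. Origin at the centre of its underside, z up, x across the short measure (150 mm), y along the long one (190 mm). The lid is seated; its middle panel (82 x 122 mm) and four corners lie still at 62 mm. Between the corners the rim has four sections, one to a side, each 34 mm deep and hinged along its inner edge to the middle panel.
- rim_long_a (a joint): Rim section of the lid on the long side towards the box's own +x (118 mm long). Angle in rad: 0 = standing up, its outer edge about 11 mm proud; 0.34 = snapped shut, flush with the lid. It is a snap fit: pushed down at its press point it resists with about 7 N at first, less as it goes, and about half-way (0.18 rad) it snaps down by itself and stays; released before that it springs up again. Once shut it is rigid. All four start standing up.
- rim_long_a_press (a point): Press point of rim_long_a: on its top face, mid-length, on the three small moulded ribs, 22 mm out from its hinge and 12 mm in from its outer edge. It moves with the section: 62 mm above the counter when shut, 69 mm when standing up. Ignore its orientation.
- rim_long_b (a joint): Rim section of the lid on the long side towards the box's own -x (118 mm long). Angle in rad: 0 = standing up, its outer edge about 11 mm proud; 0.34 = snapped shut, flush with the lid. It is a snap fit: pushed down at its press point it resists with about 7 N at first, less as it goes, and about half-way (0.18 rad) it snaps down by itself and stays; released before that it springs up again. Once shut it is rigid. All four start standing up.
- rim_long_b_press (a point): Press point of rim_long_b: on its top face, mid-length, on the three small moulded ribs, 22 mm out from its hinge and 12 mm in from its outer edge. It moves with the section: 62 mm above the counter when shut, 69 mm when standing up. Ignore its orientation.
- rim_short_a (a joint): Rim section of the lid on the short side towards the box's own +y (78 mm long). Angle in rad: 0 = standing up, its outer edge about 11 mm proud; 0.34 = snapped shut, flush with the lid. It is a snap fit: pushed down at its press point it resists with about 7 N at first, less as it goes, and about half-way (0.18 rad) it snaps down by itself and stays; released before that it springs up again. Once shut it is rigid. All four start standing up.
- rim_short_a_press (a point): Press point of rim_short_a: on its top face, mid-length, on the three small moulded ribs, 22 mm out from its hinge and 12 mm in from its outer edge. It moves with the section: 62 mm above the counter when shut, 69 mm when standing up. Ignore its orientation.
- rim_short_b (a joint): Rim section of the lid on the short side towards the box's own -y (78 mm long). Angle in rad: 0 = standing up, its outer edge about 11 mm proud; 0.34 = snapped shut, flush with the lid. It is a snap fit: pushed down at its press point it resists with about 7 N at first, less as it goes, and about half-way (0.18 rad) it snaps down by itself and stays; released before that it springs up again. Once shut it is rigid. All four start standing up.
- rim_short_b_press (a point): Press point of rim_short_b: on its top face, mid-length, on the three small moulded ribs, 22 mm out from its hinge and 12 mm in from its outer edge. It moves with the section: 62 mm above the counter when shut, 69 mm when standing up. Ignore its orientation.
- spool: Bystander: wooden thread spool with green thread, standing, 38 mm across, 50 mm high; origin at the centre of its underside.
- chalk: Bystander: white tailor's chalk lying flat, 40 x 46 x 9 mm; origin at the centre of its underside.
- pin_tin: Bystander: round red tin, 60 mm across, 23 mm high; origin at the centre of its underside.
Mind the look-alikes: they are no part of the job. Of the things that look like the notions_box, take the one that is nearest to the robot's base at the start.

How it is judged:
At the end, for the whole second after the job is handed in: All four rim sections are shut (each within 0.05 rad of flush); the box stands flat and at rest within 40 mm of where it was; spool, chalk and pin tin are upright within 25 mm of where they were (value of joint each of rim_long_a, rim_long_b, rim_short_a, rim_short_b above 0.29 rad and distance of notions_box from where it was at the start of the episode below 0.04 m and angle between notions_box's own z axis and vertical below 0.05 rad and linear speed of notions_box below 0.02 m/s and distance of each of spool, chalk, pin_tin from where it was at the start of the episode below 0.025 m and angle between each of spool, chalk, pin_tin's own z axis and vertical below 0.1 rad); the robot touches nothing.
It fails at once if the box is lifted or tipped (10 mm or 0.15 rad) (height (world z) of notions_box above 0.01 m or angle between notions_box's own z axis and vertical above 0.15 rad).
It fails at once if the box is shoved more than 40 mm (distance of notions_box from where it was at the start of the episode above 0.04 m).
It fails at once if the green thread spool is disturbed (moved more than 25 mm, lifted or knocked over) (distance of spool from where it was at the start of the episode above 0.025 m or height (world z) of spool above 0.015 m or angle between spool's own z axis and vertical above 0.5 rad).
It fails at once if the white tailor's chalk is disturbed (moved more than 25 mm, lifted or knocked over) (distance of chalk from where it was at the start of the episode above 0.025 m or height (world z) of chalk above 0.015 m or angle between chalk's own z axis and vertical above 0.5 rad).
It fails at once if the round pin tin is disturbed (moved more than 25 mm, lifted or knocked over) (distance of pin_tin from where it was at the start of the episode above 0.025 m or height (world z) of pin_tin above 0.015 m or angle between pin_tin's own z axis and vertical above 0.5 rad).
It also fails if it takes over 45 s, if anything falls off the work surface, if the arm or the gripper's body presses on something with over 40 N, if the wrist force passes 120 N, or if a joint passes its speed limit or range.

## Robot

A 7-joint arm with a two-finger parallel gripper is mounted at the origin on the work surface; the furniture and walls round the work are solid. World frame = base frame: x ahead of the robot, y to its left, z up, the work surface at z = 0. Lengths are in m, angles in rad, forces in N, time in s.
With the tool pointing down it reaches from about 0.4 to 0.85 m from the base axis. Payload 10.4 kg.
Tool frame: the origin (TCP) lies at the very end of the fingers, on their centre line; the grasp point (between the pads) lies 19 mm behind it; y points along the fingers, x is the direction in which the jaws open and shut, and the axes are right-handed (so a half turn about y gives the same grasp; the last joint's range is limited). The gripper opens to 87 mm and grips with 3 to 60 N. Pads are 19 mm wide; open, the fingers measure 117 mm over their backs; the gripper's body (75 mm by 190 mm) begins 51 mm behind the grasp point.
Start: joints at [1.244, 0.332, -0.065, 1.46, 0.022, 1.35, -0.088], TCP at [0.187, -0.596, 0.19] pointing down, gripper open.
Joint ranges: [-2.6, 2.6], [-0.5, 2.12], [-1.47, 1.34], [0.16, 2.42], [-1.27, 4.41], [0.06, 2.06], [-2.6, 2.6]. Speed limits (rad/s): [2.22, 2.22, 2.79, 2.79, 3.14, 3.14, 3.14].

## Interface

Orientations are given as a unit quaternion [x, y, z, w].
In Python, from bench import readout, vision, r gives the robot as it stands.
- The arm moves only by the tool arm_command, never from a script. Its argument "targets" is a list that holds one entry, the list of rows, each a list of 6 numbers: the shift along the tool's x, y, z in m, then the turn, a rotation vector about the tool's x, y, z in degrees. A call has 1 to 12 rows; each row shifts and turns the commanded pose from where the row before left it, along the tool's axes as they then stand; what a row does not reach is not made up. A row lasts 1/12 s, in which the tool goes at most 41.7 mm and 7.16 degrees, less where a joint would pass 70% of its speed; a pose out of reach is approached as far as the arm can. A call is refused whole if a number of a shift passes 0.0417 or a number of a turn 7.16, either way. A call with a gripper value outside its range is refused whole. "hand" is the opening, from 0 (shut) to 1 (fully open), set as the call begins (left out, the last holds). The fingers move at their own pace and stop on an object; "grip_force" is the grip in N (left out, the last holds). Time passes only in rows, so rows that do not move let the fingers close. It gives the time, the measured TCP pose, the force and the opening at its end, in the units of the state.
- readout.read_state(): the state, without advancing time (a new reading comes with each control period).
- vision.camera(name): name is "side" or "top"; returns a dict with "pixels" (420x560x3 uint8, blue, green, red), "fovy" (degrees; the focal length in pixels is half the picture's height over the tangent of half this angle, whatever the lens; pixels are square), "cx", "cy" (the principal point, pixels), "R" (3x3) and "t" (3): a world point X has camera coordinates R X + t. Camera axes: x right, y down, z forward; pixel columns grow to the right and rows downward; lengths in m; the calibration is good to about 2 mm. A picture is of the moment at which its call begins. There is no depth.
- r.close_job(): hands the job in, once; it reports no verdict.
The state is a dict: "time": time; "joint_positions": joint angles; "joint_vel": joint speeds; "joint_torque": joint torques, N m; "ee_pos": TCP position; "eef_rot": TCP orientation; "ft_force": force on the tool from outside, world axes, zero at the start; "torque": the same for the moment, N m; "width": finger opening in m.
Only numpy, scipy, OpenCV 4.12 (cv2) and the standard library are available. Lean on these libraries where they do the work, as an engineer would, in place of code of your own. Each camera call takes 0.05 s, during which the arm holds its last target.

## Working session

There is one attempt and no reset: what is moved stays moved. The work goes in short steps, Python scripts to look and compute and a tool call to move; the robot and the scene stay as the last step left them, time stands still between calls to the robot, and variables do not carry over. Pictures are saved under pics/ and viewed, and the job is handed in when it is done.

Besides the shell and the picture viewer there is one more tool, called after "Call:" by a JSON object that holds its "fn" and its "kwargs", one argument or row to a line. arm_command: Moves the arm, as the interface text tells. Its arguments: {"type":"object","properties":{"targets":{"type":"array","items":{"type":"array","items":{"type":"array","items":{"type":"number"}}}},"hand":{"type":"number"},"grip_force":{"type":"number"}},"required":["targets"]}

```bash
ls; mkdir -p pics; python3 - <<'E'
from bench import readout, vision, r
import cv2
print(readout.read_state())
for n in("top","side"):
    c=vision.camera(n); cv2.imwrite(f"pics/{n}0.png",c["pixels"]); print(n,c["fovy"],c["cx"],c["cy"],c["R"],c["t"])
E
```

```text
pics
{'time': 0.0, 'joint_positions': array([ 1.24439959,  0.3328821 , -0.06473132,  1.46094151,  0.02157933,
        1.34992962, -0.08852487]), 'joint_vel': array([-0.00068532, -0.0001677 , -0.00102179, -0.00029138, -0.00072288,
       -0.00148947,  0.0005827 ]), 'joint_torque': array([-9.22500271e-05, -6.23256326e+01,  2.47239880e-02, -3.89906859e+01,
       -6.12621219e-02,  3.95403779e-02,  6.64520394e-05]), 'ee_pos': array([ 0.18684857, -0.59594692,  0.18934759]), 'eef_rot': array([-0.56960892,  0.4190049 , -0.41815349,  0.57020017]), 'ft_force': array([1.00647092, 0.60941893, 0.4422749 ]), 'torque': array([0.00042824, 0.01106499, 0.01924863]), 'width': 0.08677550283904777}
top 52.47378233915893 279.8666320073336 213.68736866992563 [[-0.02226551 -0.99923253 -0.03222739]
 [-0.9888375   0.02676124 -0.14657499]
 [ 0.14732494  0.02860409 -0.98867445]] [-0.02849934  0.61055185  1.01599195]
side 47.677275644186636 279.2269150547416 200.73804220933104 [[-0.9900547  -0.14048243 -0.00750866]
 [-0.08786215  0.65913147 -0.74687746]
 [ 0.10987236 -0.73878981 -0.6649193 ]] [0.57093329 0.15372283 1.36092594]
```

View pics/top0.png

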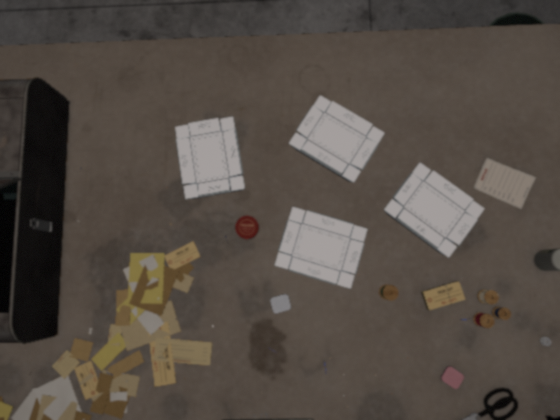

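View pics/side0.png

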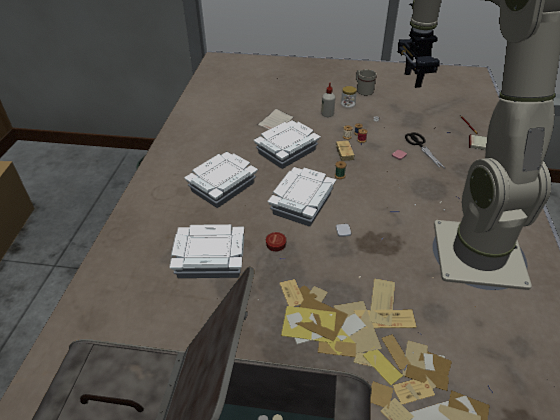

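The top view shows four boxes. The one nearest the base is at about (321,248), with the tin at (247,227), the chalk at (280,303) and the spool at (390,292). I'll enlarge it.

```bash
python3 - <<'E'
import cv2
a=cv2.imread("pics/top0.png")
cv2.imwrite("pics/top0c.png",cv2.convertScaleAbs(cv2.resize(a[195:300,260:400],None,fx=5.6,fy=5.6,interpolation=cv2.INTER_CUBIC),alpha=1.3))
a=cv2.imread("pics/side0.png")
cv2.imwrite("pics/side0c.png",cv2.resize(a[150:240,250:370],None,fx=6.5,fy=6.5,interpolation=cv2.INTER_CUBIC))
E
```

```text
(no output)
```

View pics/top0c.png

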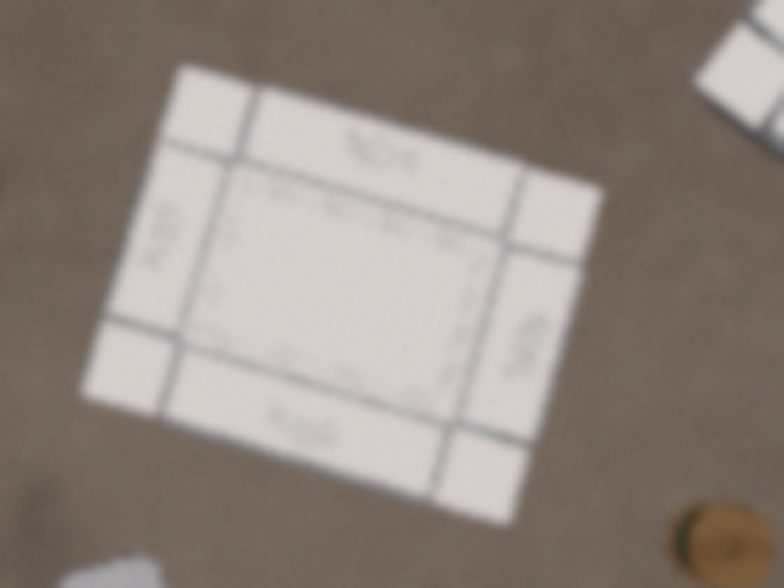

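View pics/side0c.png

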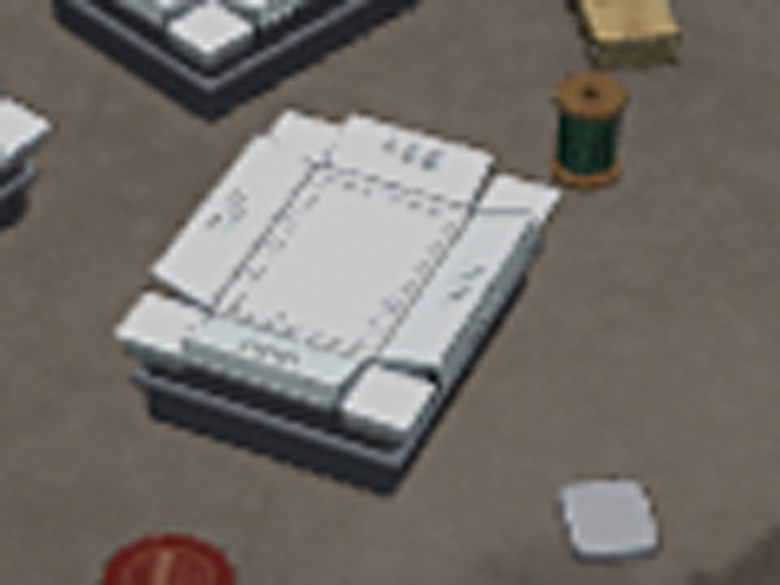

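```bash
cat > h.py <<'E'
import numpy as np
CAM={}
def K(n):
    from bench import vision
    return vision.camera(n)
def ray(c,u,v,z):
    f=210/np.tan(np.radians(c["fovy"]/2)); R=np.array(c["R"]);t=np.array(c["t"])
    o=-R.T@t; d=R.T@np.array([(u-c["cx"])/f,(v-c["cy"])/f,1]); return o+d*(z-o[2])/d[2]
def proj(c,X):
    f=210/np.tan(np.radians(c["fovy"]/2)); p=np.array(c["R"])@X+np.array(c["t"]); return np.array([c["cx"]+f*p[0]/p[2],c["cy"]+f*p[1]/p[2]])
E
python3 - <<'E'
from h import *
np.set_printoptions(precision=4,suppress=True)
c=K("top"); s=K("side")
f=lambda p:((p[0]+.5)/5.6+260-.5,(p[1]+.5)/5.6+195-.5)
g=lambda p:((p[0]+.5)/6.5+250-.5,(p[1]+.5)/6.5+150-.5)
C=np.array([ray(c,*f(p),.062) for p in [(183,66),(602,186),(512,522),(82,397)]])
m=C.mean(0);print(C,m); print([np.linalg.norm(C[i]-C[i-1]) for i in range(4)])
L=(C[1]+C[2]-C[0]-C[3])[:2];S=(C[0]+C[1]-C[2]-C[3])[:2]
print(np.degrees(np.arctan2(*L[::-1])),np.degrees(np.arctan2(*S[::-1])))
print("ribs top",np.array([ray(c,*f(p),.069) for p in [(380,150),(303,425),(162,237),(527,347)]]))
D=np.array([ray(s,*g(p),.062) for p in [(558,188),(400,425),(115,330)]]);print("side",D,(D[0]+D[2])/2)
print("ribs side",np.array([ray(s,*g(p),.069) for p in [(228,208),(465,283),(270,352),(412,153)]]))
print("spool",ray(s,*g((590,90)),.05),ray(c,390,292,.05),"chalk",ray(c,280,303,.009),"tin",ray(c,247,227,.023))
st=__import__("bench").readout.read_state()
from scipy.spatial.transform import Rotation as Ro
print(Ro.from_quat(st["eef_rot"]).as_matrix(),st["ee_pos"])
E
```

```text
[[ 0.6244 -0.0749  0.062 ]
 [ 0.5668 -0.2544  0.062 ]
 [ 0.4247 -0.209   0.062 ]
 [ 0.4815 -0.0277  0.062 ]] [ 0.5244 -0.1415  0.062 ]
[np.float64(0.1504253059253293), np.float64(0.18848742845412841), np.float64(0.1491926201471123), np.float64(0.18999421867485916)]
-107.5845001058623 -17.98979447870936
ribs top [[ 0.5841 -0.1588  0.069 ]
 [ 0.4674 -0.1217  0.069 ]
 [ 0.5489 -0.0638  0.069 ]
 [ 0.4981 -0.2178  0.069 ]]
side [[ 0.4245 -0.2146  0.062 ]
 [ 0.4863 -0.0346  0.062 ]
 [ 0.6246 -0.0815  0.062 ]] [ 0.5246 -0.1481  0.062 ]
ribs side [[ 0.5828 -0.1694  0.069 ]
 [ 0.4643 -0.1287  0.069 ]
 [ 0.5498 -0.0681  0.069 ]
 [ 0.4979 -0.224   0.069 ]]
spool [ 0.4123 -0.3127  0.05  ] [ 0.4125 -0.3028  0.05  ] chalk [ 0.3897 -0.0378  0.009 ] tin [0.581  0.0412 0.023 ]
[[ 0.2992 -0.0003  0.9542]
 [-0.9542  0.0008  0.2992]
 [-0.0008 -1.     -0.    ]] [ 0.1869 -0.5961  0.1897]
```

Both views give a size of about 150×190 mm, a centre of about (0.5245, -0.1445), and a long axis at -107.6°. The cameras disagree by about 6 mm in y, so I'll check that against the fingertip. I'm moving over the near-spool short section.

Call:
{"fn": "arm_command", "kwargs": {
  "targets": [
    [[-0.018,0,0.028,0,0,0],[-0.018,0,0.028,0,0,0],[-0.018,0,0.028,0,0,0],[-0.018,0,0.028,0,0,0],[-0.018,0,0.028,0,0,0],[-0.018,0,0.028,0,0,0],[-0.018,0,0.028,0,0,0],[-0.018,0,0.028,0,0,0],[-0.018,0,0.028,0,0,0],[-0.018,0,0.028,0,0,0],[-0.018,0,0.028,0,0,0],[-0.018,0,0.028,0,0,0]]
  ],
  "hand": 0,
  "grip_force": 10
}}

```text
time: 1.2
ee_pos: [0.4437, -0.2884, 0.1902]
eef_rot: [0.57, -0.419, 0.419, -0.57]
ft_force: [1.4, 0.0, -0.3]
width: 0.0148
```

Call:
{"fn": "arm_command", "kwargs": {
  "targets": [
    [[-0.023,0,0.037,0,0,0],[-0.023,0,0.037,0,0,0],[0,0.03,0,0,0,0],[0,0.03,0,0,0,0],[0,0.03,0,0,0,0],[0,0,0,0,0,0],[0,0,0,0,0,0]]
  ]
}}

```text
time: 1.78
ee_pos: [0.4964, -0.2263, 0.0995]
eef_rot: [0.57, -0.42, 0.418, -0.57]
ft_force: [-0.2, -0.6, 0.9]
width: 0.0004
```

```bash
cat > look.py <<'E'
import sys,cv2
from h import *
from bench import readout
np.set_printoptions(precision=4,suppress=True)
tag=sys.argv[1]; st=readout.read_state(); X=st["ee_pos"]; print(st["time"],X,st["ft_force"],st["width"])
ims=[]
for n,(u,v,w,h,k) in dict(top=(255,190,150,115,2.6),side=(255,100,150,115,2.6)).items():
    c=K(n);p=proj(c,X);print(n,p)
    k=5.3; a=cv2.resize(c["pixels"][v:v+h,u:u+w],None,fx=k,fy=k,interpolation=cv2.INTER_CUBIC)
    if n=="top":a=cv2.convertScaleAbs(a,alpha=1.3)
    q=((p-[u,v]+.5)*k-.5).round().astype(int); cv2.drawMarker(a,tuple(map(int,q)),(0,0,255),0,12,1)
    cv2.imwrite(f"pics/{tag}_{n}.png",a)
E
sed -i 's/side=(255,100/side=(255,130/' look.py; python3 look.py a
```

```text
1.7833 [ 0.4964 -0.2263  0.0995] [-0.1777 -0.6133  0.8758] 0.0004159845140203989
top [359.2286 256.5641]
side [313.8592 165.2131]
```

View pics/a_top.png

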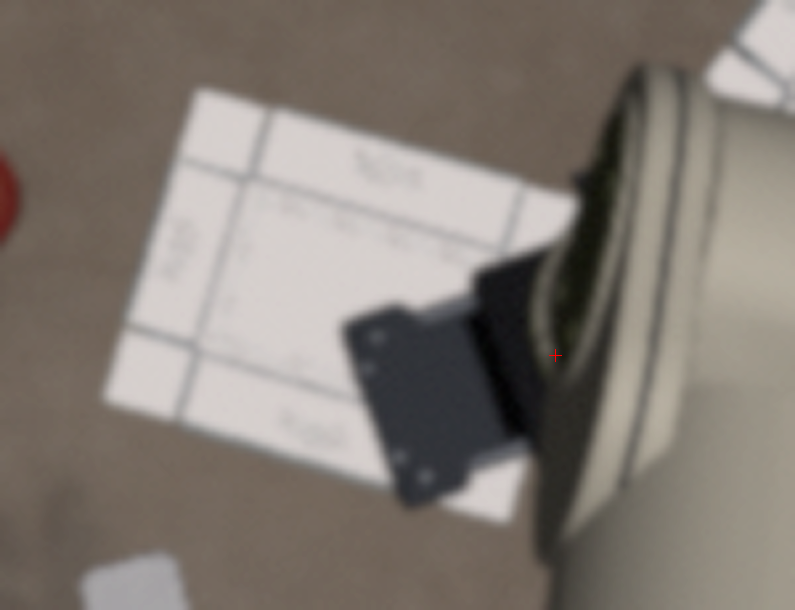

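View pics/a_side.png

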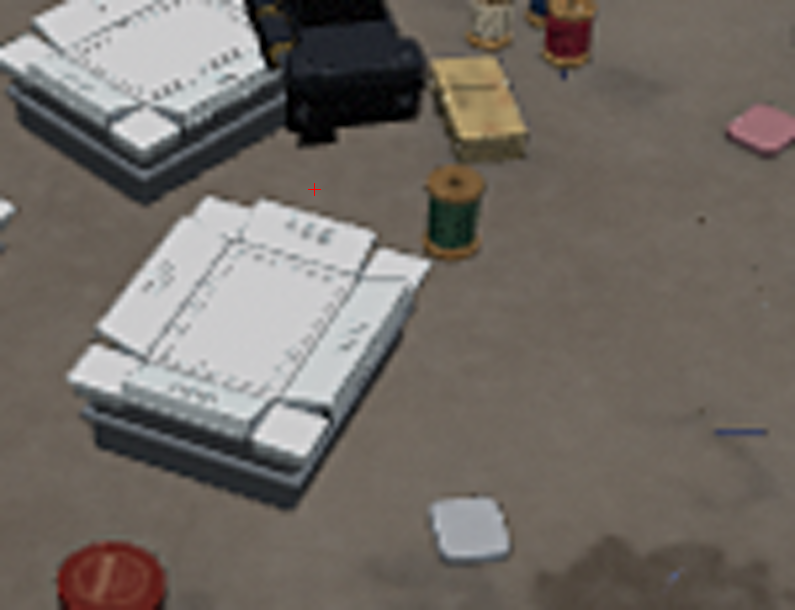

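In the side view the fingertip is at crop (318,140), about 50 crop px above where it was predicted (315,190). I'll re-look to see whether the picture was stale.

```bash
python3 look.py b; python3 -c "
import cv2,numpy as np
for n in('top','side'):
    print(n,np.abs(cv2.imread(f'pics/a_{n}.png').astype(int)-cv2.imread(f'pics/b_{n}.png')).mean())"
```

```text
1.8833 [ 0.4984 -0.2271  0.1021] [ 1.3347 -0.1122  0.7605] 0.0006314196814207046
top [359.7362 255.6531]
side [313.3065 164.347 ]
top 1.7337966113345018
side 0.9943135031102863
```

View pics/b_side.png

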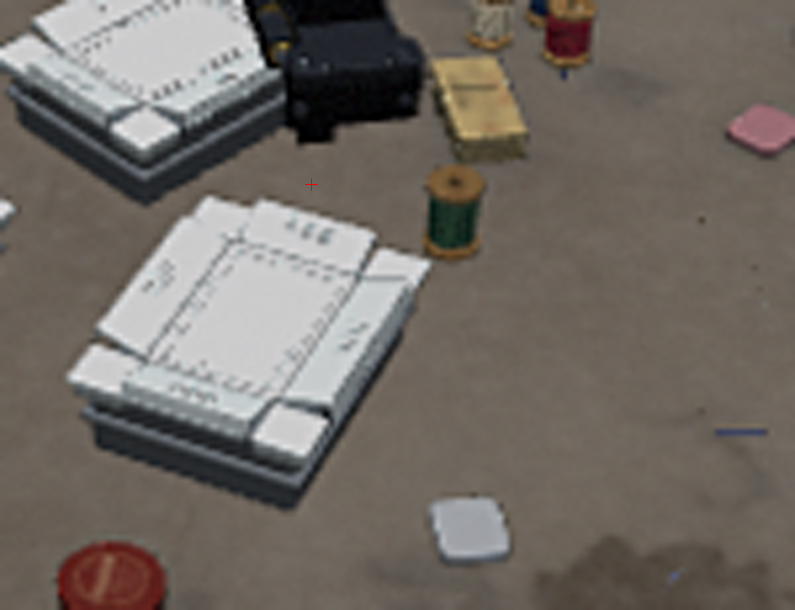

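```bash
python3 - <<'E'
from h import *
import cv2
s=K("side")
def crop(img,u,v,w,h,k,pts,name):
    a=cv2.resize(img[v:v+h,u:u+w],None,fx=k,fy=k,interpolation=cv2.INTER_CUBIC)
    a=np.clip(255*(a/255.)**.5,0,255).astype(np.uint8)
    for p in pts:
        q=((p-[u,v]+.5)*k-.5).round().astype(int); cv2.drawMarker(a,tuple(map(int,q)),(0,0,255),0,10,1)
    cv2.imwrite(name,a)
a=np.array([.1869,-.5961,.1897]); b=np.array([.4974,-.2267,.1008])
up=np.array([0,0,.07]);X=np.array([.2992,-.9542,0])*.0585
i0=cv2.imread("pics/side0.png")
crop(i0,370,10,100,100,6,[proj(s,q) for q in (a,a+up,a+X,a-X)],"pics/c0.png")
crop(s["pixels"],270,90,100,100,6,[proj(s,b),proj(s,b+up)],"pics/c1.png")
x=np.hstack([cv2.imread("pics/c0.png")[:, :400],cv2.imread("pics/c1.png")[:, :400]]); 
cv2.imwrite("pics/c01.png",x)
E
```

```text
(no output)
```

View pics/c01.png

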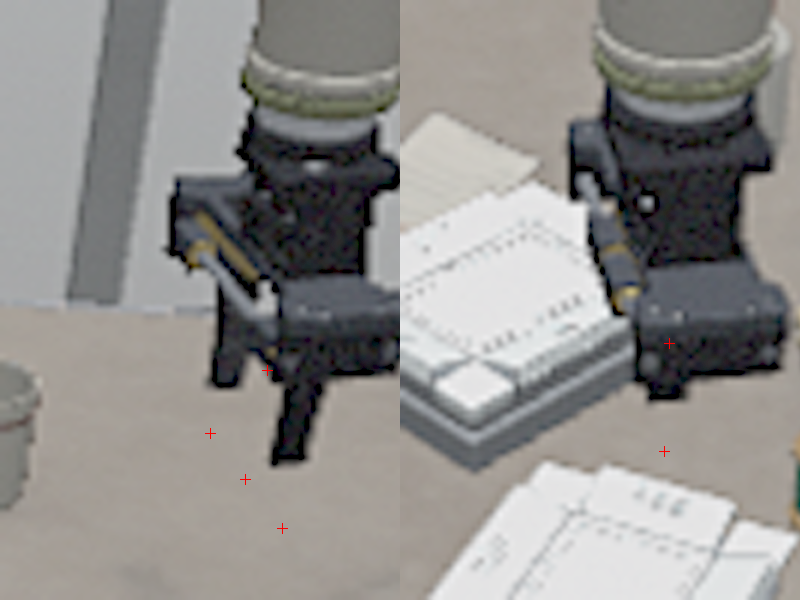

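```bash
python3 - <<'E'
from h import *
c=K("top"); s=K("side"); np.set_printoptions(precision=4,suppress=True)
for z in (.15,.17,.2,.23): print(z,ray(c,255+375/5.3,190+412/5.3,z))
print("pred end",np.array([.4974,-.2267])+np.array([-.0284,.0906]))
print("side tip ray");
for z in (.06,.10,.12,.14): print(z,ray(s,270+265/6,90+398/6,z))
print(-np.array(s["R"]).T@s["t"])
E
```

```text
0.15 [ 0.4716 -0.1444  0.15  ]
0.17 [ 0.4712 -0.1429  0.17  ]
0.2 [ 0.4706 -0.1407  0.2   ]
0.23 [ 0.4701 -0.1384  0.23  ]
pred end [ 0.469  -0.1361]
side tip ray
0.06 [ 0.5025 -0.3276  0.06  ]
0.1 [ 0.4995 -0.2732  0.1   ]
0.12 [ 0.498 -0.246  0.12 ]
0.14 [ 0.4965 -0.2188  0.14  ]
[0.4292 0.9843 1.024 ]
```

```bash
python3 - <<'E'
from h import *
import cv2
c=K("top"); s=K("side"); np.set_printoptions(precision=4,suppress=True)
print("base",proj(s,np.zeros(3)))
print("chalk side",ray(s,343.5,230,.009),"top",ray(c,280,303,.009)); print("tin side",ray(s,276,239,.023),"top",ray(c,247,227,.023))
im=cv2.imread("pics/side0.png")
cv2.imwrite("pics/base.png",cv2.resize(im[0:300,400:560],None,fx=2,fy=2))
cv2.imwrite("pics/s1.png",s["pixels"])
E
```

```text
base [478.6095 254.4215]
chalk side [ 0.3873 -0.0382  0.009 ] top [ 0.3897 -0.0378  0.009 ]
tin side [0.5804 0.0389 0.023 ] top [0.581  0.0412 0.023 ]
```

View pics/s1.png

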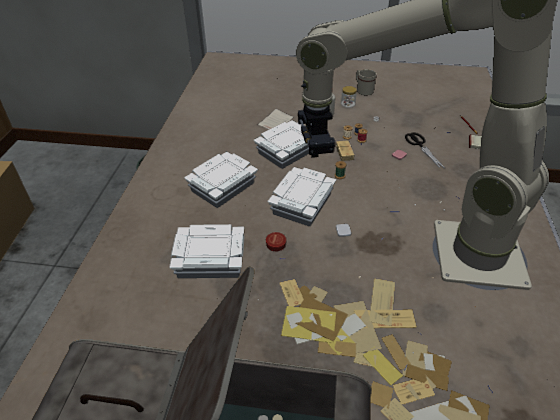

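View pics/base.png

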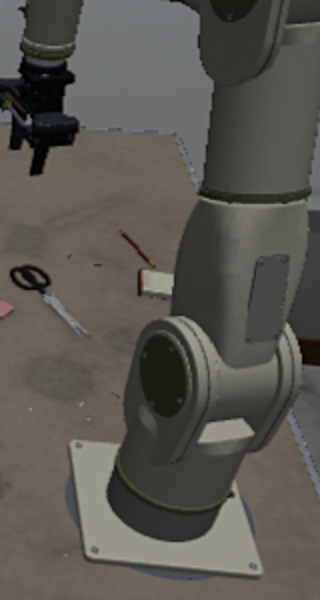

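Low objects agree between the cameras, but the fingertip looks about 30 mm higher than reported. A careful downward probe with the force sensor will settle it.

Call:
{"fn": "arm_command", "kwargs": {
  "targets": [
    [[0,0.008,0,0,0,0],[0,0.008,0,0,0,0],[0,0.004,0,0,0,0],[0,0.004,0,0,0,0],[0,0,0,0,0,0]]
  ]
}}

```text
time: 2.65
ee_pos: [0.4967, -0.2263, 0.0748]
eef_rot: [0.57, -0.419, 0.418, -0.57]
ft_force: [-0.3, -1.1, -0.9]
width: 0.0007
```

Call:
{"fn": "arm_command", "kwargs": {
  "targets": [
    [[0,0.003,0,0,0,0],[0,0,0,0,0,0]]
  ]
}}

```text
time: 2.82
ee_pos: [0.4972, -0.2266, 0.0727]
eef_rot: [0.57, -0.419, 0.418, -0.57]
ft_force: [0.4, -0.3, 0.1]
width: 0.0004
```

Call:
{"fn": "arm_command", "kwargs": {
  "targets": [
    [[0,0.003,0,0,0,0],[0,0,0,0,0,0]]
  ]
}}

```text
time: 2.98
ee_pos: [0.4973, -0.2266, 0.0698]
eef_rot: [0.57, -0.419, 0.419, -0.57]
ft_force: [0.4, 0.6, -0.8]
width: 0.0004
```

```bash
python3 look.py d
```

```text
2.9833 [ 0.4973 -0.2266  0.0698] [ 0.3776  0.6094 -0.7588] 0.0004021390796154812
top [357.4533 256.7914]
side [313.231  172.4441]
```

View pics/d_side.png

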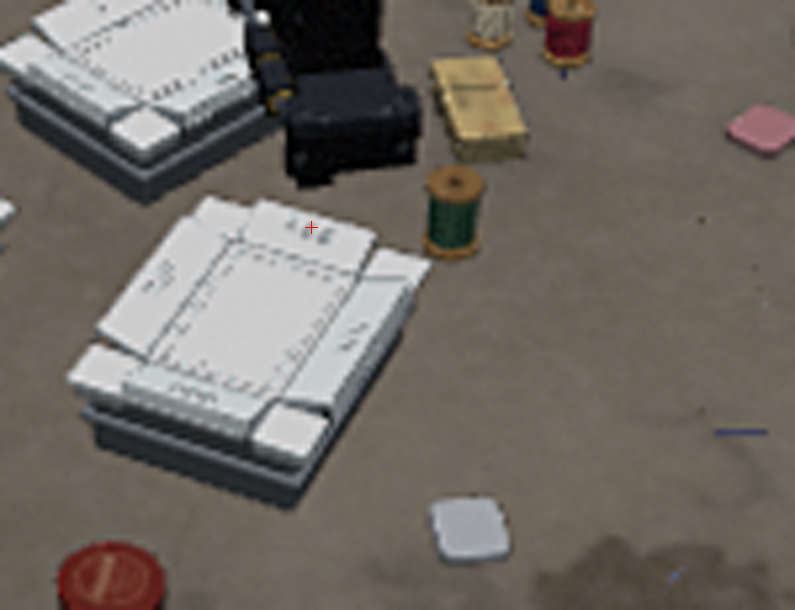

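No contact at reading 0.070, and the visible tip (315,183) still looks too high. I'll go down in small steps.

Call:
{"fn": "arm_command", "kwargs": {
  "targets": [
    [[0,0.003,0,0,0,0],[0,0,0,0,0,0]]
  ]
}}

```text
time: 3.25
ee_pos: [0.4972, -0.2266, 0.0668]
eef_rot: [0.57, -0.419, 0.419, -0.57]
ft_force: [-0.3, -0.2, 0.2]
width: 0.0007
```

Call:
{"fn": "arm_command", "kwargs": {
  "targets": [
    [[0,0.003,0,0,0,0],[0,0,0,0,0,0]]
  ]
}}

```text
time: 3.42
ee_pos: [0.4971, -0.2266, 0.0636]
eef_rot: [0.57, -0.419, 0.418, -0.57]
ft_force: [-0.5, 0.7, 0.1]
width: 0.0004
```

```bash
python3 look.py e
```

```text
3.4167 [ 0.4971 -0.2266  0.0636] [-0.5155  0.7186  0.0579] 0.00042874588549142223
top [357.0632 256.9732]
side [313.1983 173.9585]
```

View pics/e_side.png

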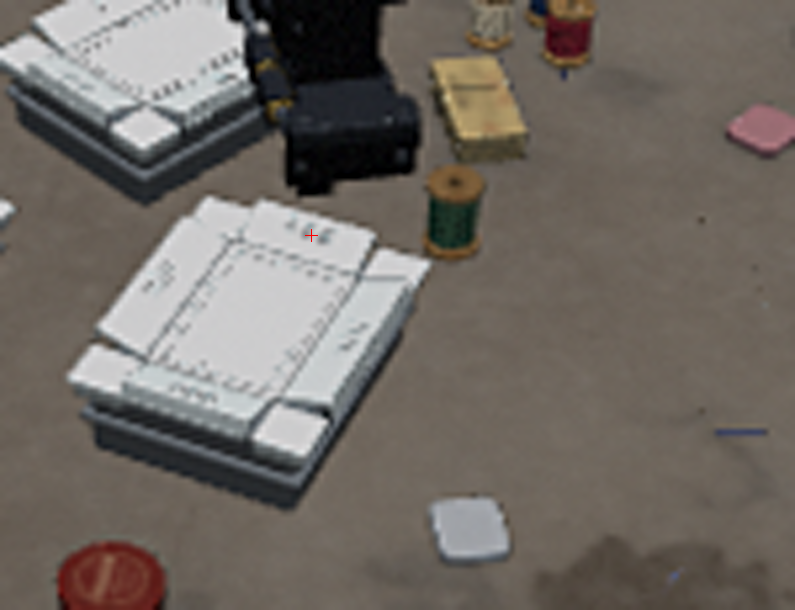

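View pics/e_top.png

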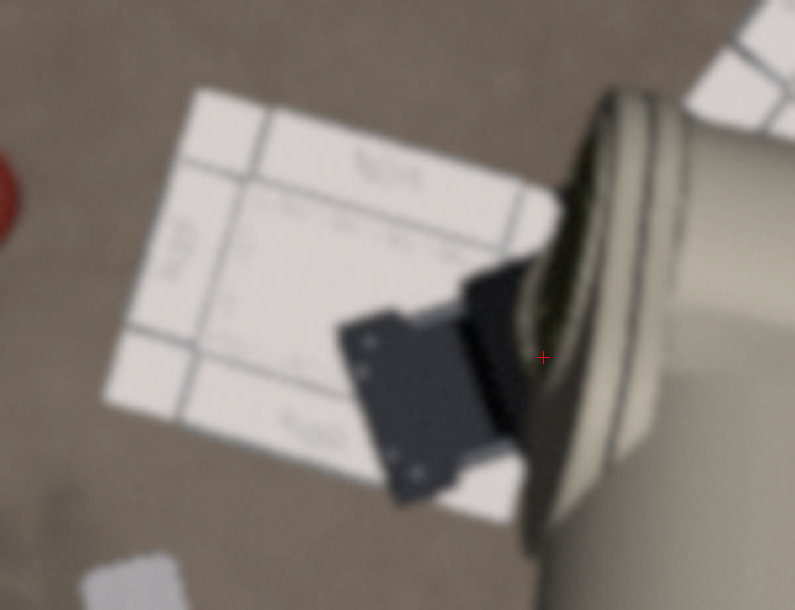

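The top view puts the body where it should be in xy, so the apparent error is in z. I'll keep descending, watching the force.

Call:
{"fn": "arm_command", "kwargs": {
  "targets": [
    [[0,0.003,0,0,0,0],[0,0.003,0,0,0,0],[0,0,0,0,0,0]]
  ]
}}

```text
time: 3.77
ee_pos: [0.497, -0.2265, 0.0574]
eef_rot: [0.57, -0.419, 0.418, -0.57]
ft_force: [0.5, -0.6, -1.5]
width: 0.0004
```

Call:
{"fn": "arm_command", "kwargs": {
  "targets": [
    [[0,0.003,0,0,0,0],[0,0.003,0,0,0,0],[0,0,0,0,0,0]]
  ]
}}

```text
time: 4.02
ee_pos: [0.497, -0.2265, 0.0514]
eef_rot: [0.57, -0.419, 0.418, -0.57]
ft_force: [-1.0, -0.0, 0.3]
width: 0.0004
```

```bash
python3 look.py f
```

```text
4.0167 [ 0.497  -0.2265  0.0514] [-0.9997 -0.0365  0.3251] 0.0004275956586827532
top [356.2874 257.2632]
side [313.0878 176.9164]
```

View pics/f_side.png

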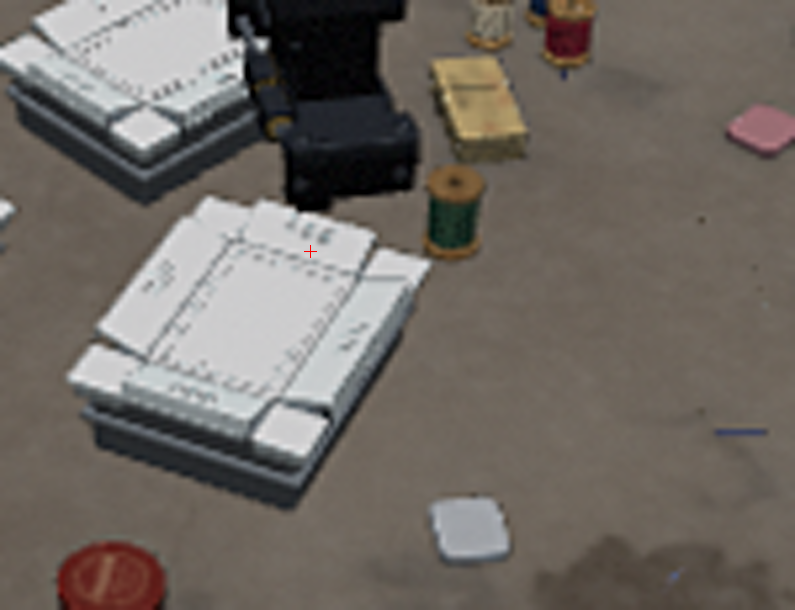

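The tip (310,207) now overlaps the far edge of the section and is drawn in front of it, so it's still above the plate. Contact should come at a reading of about 0.035–0.04.

Call:
{"fn": "arm_command", "kwargs": {
  "targets": [
    [[0,0.003,0,0,0,0],[0,0.003,0,0,0,0],[0,0,0,0,0,0]]
  ]
}}

```text
time: 4.37
ee_pos: [0.497, -0.2266, 0.0455]
eef_rot: [0.57, -0.419, 0.418, -0.57]
ft_force: [0.2, -0.6, 0.4]
width: 0.0004
```

Call:
{"fn": "arm_command", "kwargs": {
  "targets": [
    [[0,0.003,0,0,0,0],[0,0.002,0,0,0,0],[0,0,0,0,0,0]]
  ]
}}

```text
time: 4.62
ee_pos: [0.4975, -0.2267, 0.0411]
eef_rot: [0.57, -0.418, 0.419, -0.57]
ft_force: [-0.9, 0.7, 3.7]
width: 0.0005
```

Call:
{"fn": "arm_command", "kwargs": {
  "targets": [
    [[0,0.003,0,0,0,0],[0,0,0,0,0,0],[0,0,0,0,0,0]]
  ]
}}

```text
time: 4.87
ee_pos: [0.4974, -0.2271, 0.0383]
eef_rot: [0.57, -0.418, 0.419, -0.57]
ft_force: [-0.8, -1.3, 1.8]
width: 0.0005
```

```bash
python3 look.py g
```

```text
4.8667 [ 0.4974 -0.2271  0.0383] [-0.7718 -1.3296  1.7939] 0.000536611301272713
top [355.7616 257.3044]
side [312.8004 179.8984]
```

View pics/g_side.png

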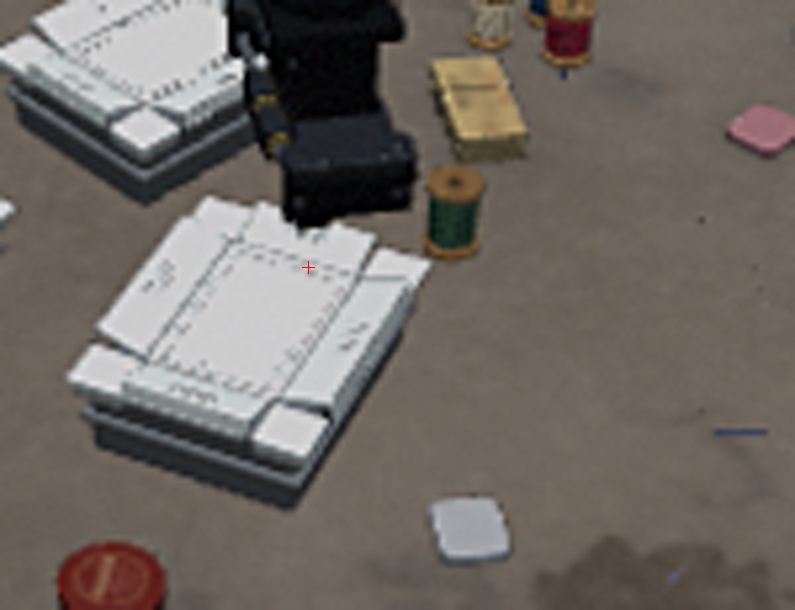

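First contact came at about 0.041, so the pose reads roughly 30 mm low. The tip covers the ribs, so I'm pressing on.

Call:
{"fn": "arm_command", "kwargs": {
  "targets": [
    [[0,0.002,0,0,0,0],[0,0.002,0,0,0,0],[0,0,0,0,0,0]]
  ]
}}

```text
time: 5.22
ee_pos: [0.4969, -0.226, 0.0334]
eef_rot: [-0.57, 0.419, -0.418, 0.57]
ft_force: [0.2, -0.8, -0.5]
width: 0.0006
```

Call:
{"fn": "arm_command", "kwargs": {
  "targets": [
    [[0,0.002,0,0,0,0],[0,0.002,0,0,0,0],[0,0,0,0,0,0]]
  ]
}}

```text
time: 5.47
ee_pos: [0.4973, -0.2263, 0.03]
eef_rot: [-0.57, 0.419, -0.418, 0.57]
ft_force: [-0.6, 0.6, 0.2]
width: 0.0006
```

```bash
python3 look.py i
```

```text
5.4667 [ 0.4973 -0.2263  0.03  ] [-0.5512  0.5685  0.2458] 0.0005812084162903088
top [354.9628 257.509 ]
side [312.7127 182.0139]
```

View pics/i_side.png

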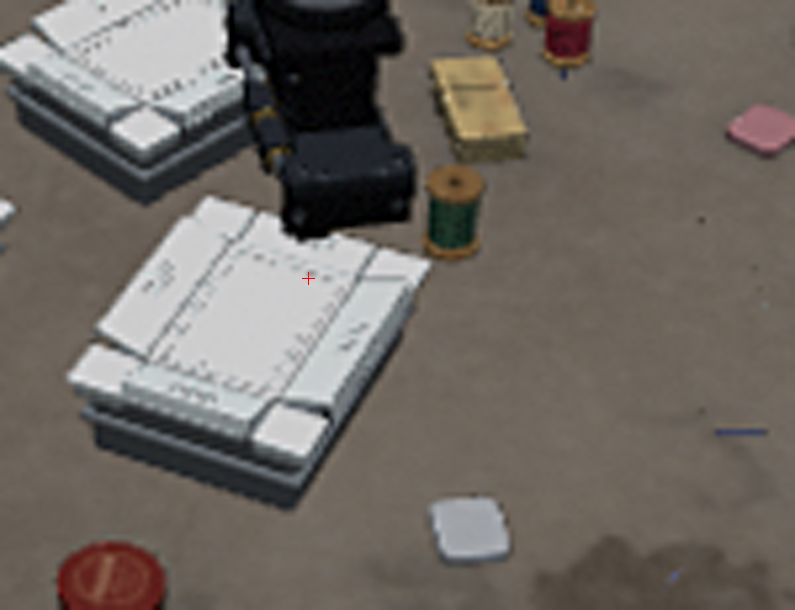

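The section has snapped and now lies flush; force is back to about 0 at reading 0.030. Next I'll lift, go to the far (+x world) long section and press it the same way.

Call:
{"fn": "arm_command", "kwargs": {
  "targets": [
    [[0,-0.018,0,0,0,0],[0,-0.017,0,0,0,0],[-0.012,0,0.034,0,0,0],[-0.012,0,0.034,0,0,0],[-0.012,0,0.034,0,0,0],[0,0,0,0,0,0],[0,0,0,0,0,0]]
  ]
}}

```text
time: 6.15
ee_pos: [0.5851, -0.1592, 0.0647]
eef_rot: [-0.57, 0.418, -0.417, 0.571]
ft_force: [-0.2, -1.6, -0.3]
width: 0.001
```

```bash
python3 look.py j
```

```text
6.15 [ 0.5851 -0.1592  0.0647] [-0.2402 -1.6193 -0.2917] 0.0009509852197974714
top [327.4772 221.2137]
side [283.5217 184.5951]
```

View pics/j_side.png

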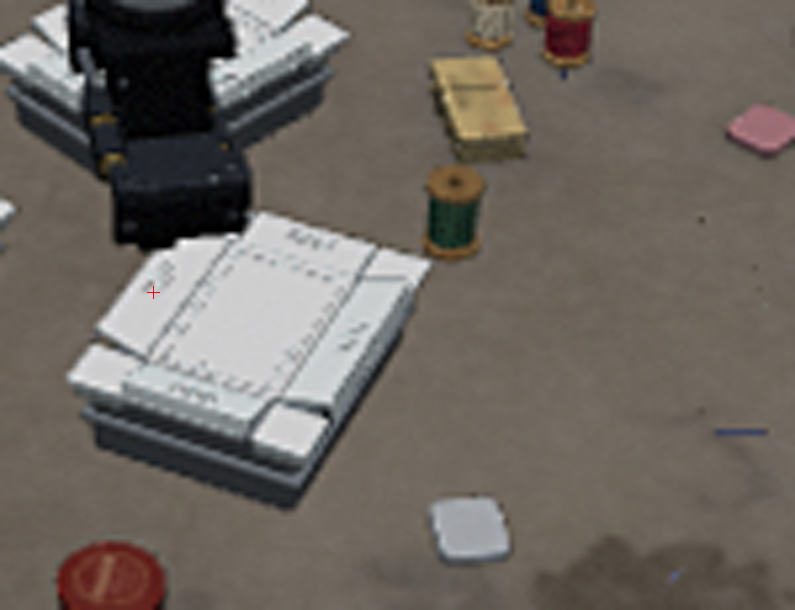

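The first short section is now flush. The tip should land at about crop (148,278) with the ribs at (158,277), so I'll shift 4 mm inward and press.

Call:
{"fn": "arm_command", "kwargs": {
  "targets": [
    [[-0.002,0.01,-0.003,0,0,0],[0,0.008,0,0,0,0],[0,0.003,0,0,0,0],[0,0.003,0,0,0,0],[0,0.003,0,0,0,0],[0,0,0,0,0,0]]
  ]
}}

```text
time: 6.75
ee_pos: [0.5802, -0.1613, 0.0378]
eef_rot: [0.57, -0.419, 0.419, -0.57]
ft_force: [-1.7, -1.5, 3.1]
width: 0.0004
```

Call:
{"fn": "arm_command", "kwargs": {
  "targets": [
    [[0,0.002,0,0,0,0],[0,0.002,0,0,0,0],[0,0.002,0,0,0,0],[0,0.002,0,0,0,0],[0,0,0,0,0,0]]
  ]
}}

```text
time: 7.17
ee_pos: [0.5805, -0.1604, 0.0301]
eef_rot: [-0.57, 0.419, -0.418, 0.57]
ft_force: [-0.5, -0.4, 1.1]
width: 0.0003
```

```bash
python3 look.py k
```

```text
7.1667 [ 0.5805 -0.1604  0.0301] [-0.5356 -0.4147  1.0502] 0.00026636347752915254
top [326.9472 224.7872]
side [284.9973 192.7757]
```

View pics/k_side.png

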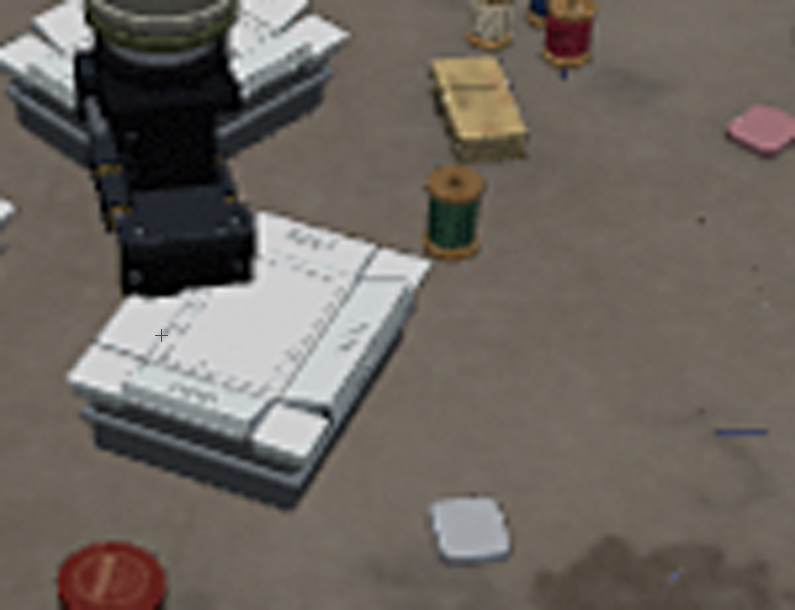

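The far long section is shut. Next is the short section on the near-camera side, at (0.549,-0.066).

Call:
{"fn": "arm_command", "kwargs": {
  "targets": [
    [[0,-0.018,0,0,0,0],[0,-0.017,0,0,0,0],[-0.033,0,-0.0005,0,0,0],[-0.033,0,-0.0005,0,0,0],[-0.033,0,-0.0005,0,0,0],[0,0,0,0,0,0],[0,0,0,0,0,0]]
  ]
}}

```text
time: 7.85
ee_pos: [0.5492, -0.0647, 0.0654]
eef_rot: [-0.571, 0.417, -0.418, 0.571]
ft_force: [0.0, -1.4, -0.6]
width: 0.0006
```

```bash
python3 look.py l
```

```text
7.85 [ 0.5492 -0.0647  0.0654] [ 0.0064 -1.3717 -0.5663] 0.0005803339965361864
top [288.869  236.8984]
side [291.1452 205.4153]
```

View pics/l_side.png

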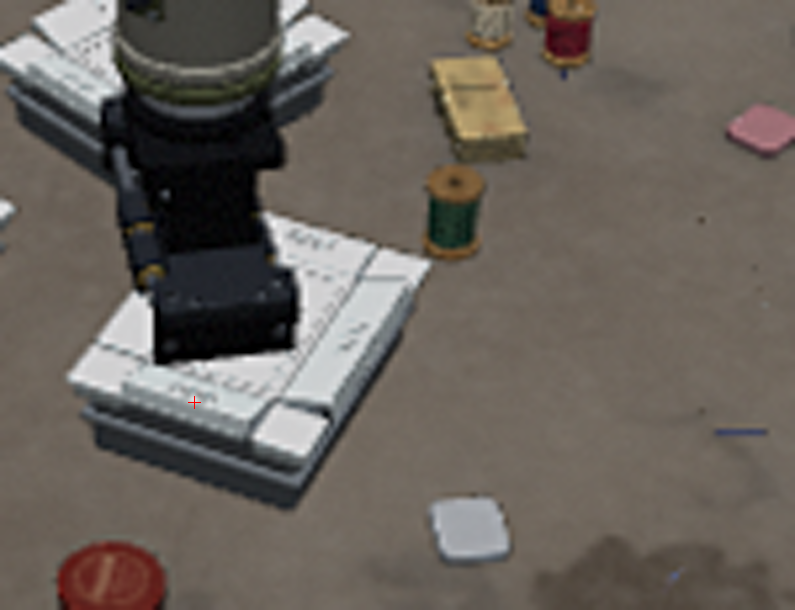

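The tip should land at about (190,395) with the ribs at (192,390), so I'm pressing.

Call:
{"fn": "arm_command", "kwargs": {
  "targets": [
    [[0,0.01,0,0,0,0],[0,0.008,0,0,0,0],[0,0.003,0,0,0,0],[0,0.003,0,0,0,0],[0,0.003,0,0,0,0],[0,0,0,0,0,0]]
  ]
}}

```text
time: 8.45
ee_pos: [0.5493, -0.0667, 0.0376]
eef_rot: [0.57, -0.419, 0.418, -0.57]
ft_force: [-0.6, -0.5, 2.5]
width: 0.0006
```

Call:
{"fn": "arm_command", "kwargs": {
  "targets": [
    [[0,0.002,0,0,0,0],[0,0.002,0,0,0,0],[0,0.002,0,0,0,0],[0,0.002,0,0,0,0],[0,0,0,0,0,0]]
  ]
}}

```text
time: 8.87
ee_pos: [0.5494, -0.0668, 0.0301]
eef_rot: [0.57, -0.419, 0.419, -0.57]
ft_force: [-0.8, 0.6, -0.3]
width: 0.0006
```

```bash
python3 look.py m
```

```text
8.8667 [ 0.5494 -0.0668  0.0301] [-0.7909  0.5989 -0.2706] 0.0006416382311913243
top [289.8945 238.1049]
side [291.0607 213.4934]
```

View pics/m_side.png

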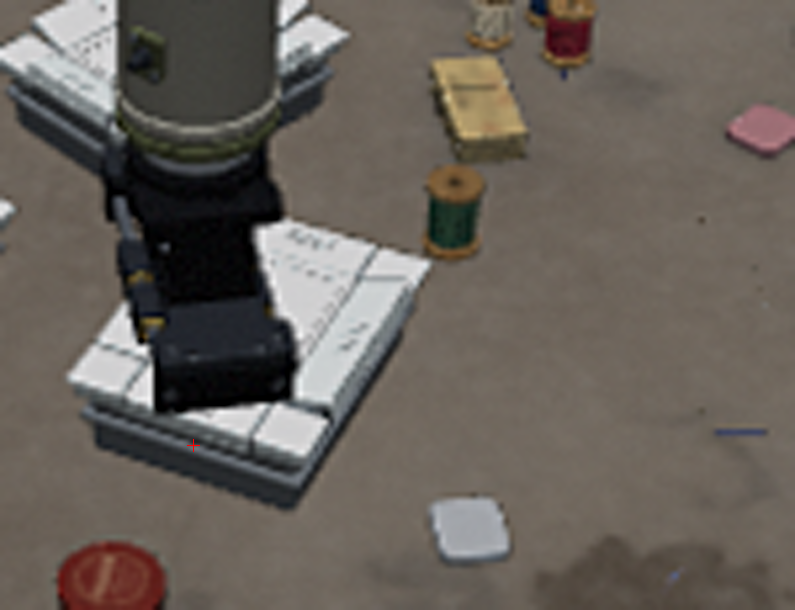

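That section is shut. The near (-x) long section is last.

Call:
{"fn": "arm_command", "kwargs": {
  "targets": [
    [[0,-0.018,0,0,0,0],[0,-0.017,0,0,0,0],[0.0105,0,-0.032,0,0,0],[0.0105,0,-0.032,0,0,0],[0.0105,0,-0.032,0,0,0],[0,0,0,0,0,0],[0,0,0,0,0,0]]
  ]
}}

```text
time: 9.55
ee_pos: [0.4661, -0.127, 0.0653]
eef_rot: [0.57, -0.419, 0.42, -0.569]
ft_force: [0.4, 0.2, 0.8]
width: 0.0006
```

```bash
python3 look.py n
```

```text
9.55 [ 0.4661 -0.127   0.0653] [0.3589 0.1982 0.7802] 0.0005542117057778306
top [315.9014 270.976 ]
side [320.4332 194.3344]
```

View pics/n_side.png

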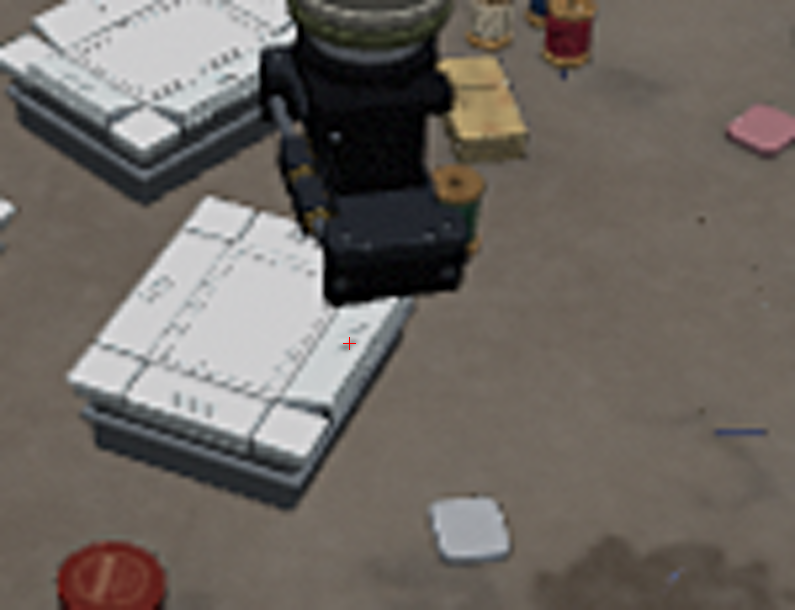

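Three sections are flush. The tip should land at about (350,338), on the ribs at (352,335).

Call:
{"fn": "arm_command", "kwargs": {
  "targets": [
    [[0,0.01,0,0,0,0],[0,0.008,0,0,0,0],[0,0.003,0,0,0,0],[0,0.003,0,0,0,0],[0,0.003,0,0,0,0],[0,0,0,0,0,0]]
  ]
}}

```text
time: 10.15
ee_pos: [0.4673, -0.1251, 0.0377]
eef_rot: [-0.57, 0.419, -0.418, 0.57]
ft_force: [0.1, 1.9, 2.6]
width: 0.0
```

Call:
{"fn": "arm_command", "kwargs": {
  "targets": [
    [[0,0.002,0,0,0,0],[0,0.002,0,0,0,0],[0,0.002,0,0,0,0],[0,0.002,0,0,0,0],[0,0,0,0,0,0]]
  ]
}}

```text
time: 10.57
ee_pos: [0.4672, -0.1256, 0.0301]
eef_rot: [0.57, -0.419, 0.419, -0.57]
ft_force: [0.6, 0.4, 0.5]
width: 0.0003
```

Call:
{"fn": "arm_command", "kwargs": {
  "targets": [
    [[0,-0.03,0,0,0,0],[0,-0.03,0,0,0,0],[0,-0.04,0,0,0,0],[0.02,-0.02,-0.03,0,0,0],[0.02,0,-0.03,0,0,0],[0.03,0,-0.02,0,0,0],[0.03,0,-0.02,0,0,0],[0.03,0,-0.02,0,0,0],[0.03,0,-0.02,0,0,0],[0.03,0,-0.02,0,0,0],[0,0,0,0,0,0],[0,0,0,0,0,0]]
  ]
}}

```text
time: 11.57
ee_pos: [0.3701, -0.3565, 0.1496]
eef_rot: [0.569, -0.42, 0.42, -0.569]
ft_force: [1.0, 1.2, -0.3]
width: 0.0008
```

```bash
python3 look.py o; python3 - <<'E'
from h import *
import cv2
c=K("top"); cv2.imwrite("pics/topend.png",c["pixels"]); 
E
```

```text
11.5667 [ 0.3701 -0.3565  0.1496] [ 1.036   1.2082 -0.2539] 0.0007637569037584921
top [426.8013 313.2195]
side [356.1847 132.273 ]
```

View pics/o_side.png

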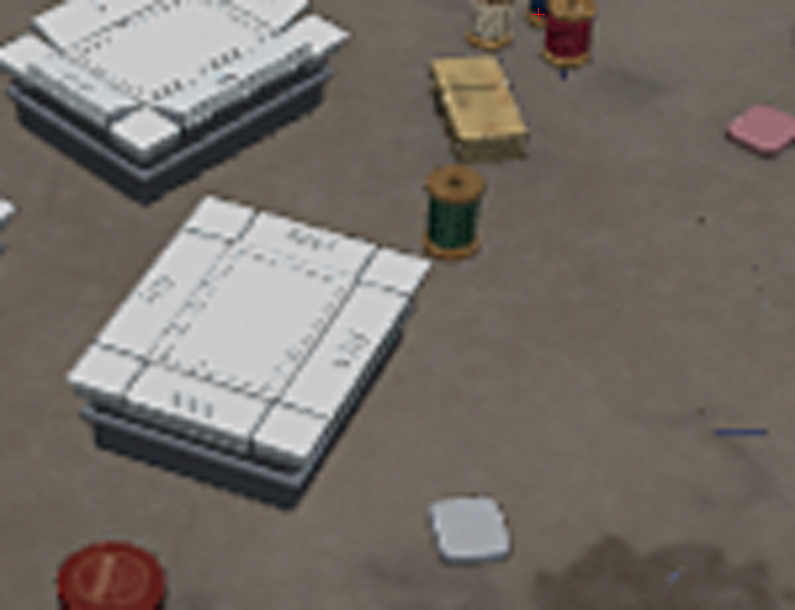

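View pics/topend.png

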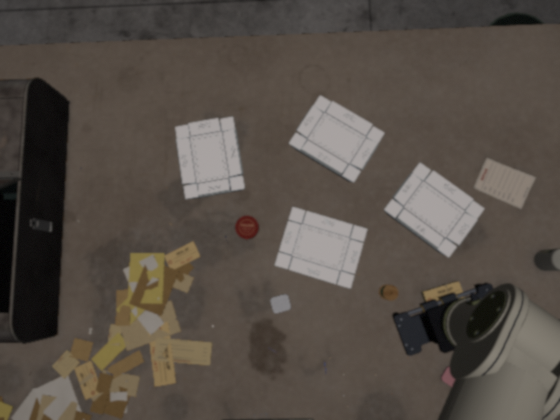

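All four sections are flush. The box corners, spool, chalk and tin are at the same pixels as at the start, and the hand is clear, so I'm handing in.

```bash
python3 -c "
from bench import r; print(r.close_job())"
```

```text
the job is handed in; nothing more can be done
None
```

I pressed all four rim sections of the box nearest the base shut with the closed fingertips, moved the hand away and handed the job in after about 11.6 s. The interface reports no verdict.

**Last checks:** in the final side picture the rim is flush all the way round. The box, spool, chalk and pin tin are at the same pixels as at the start. After each press the force was back to about zero (within 1 N of its noise), and the hand is clear of everything.

**Checks that disagreed:**
- **Height reading:** the reported TCP height was about 30 mm lower than the fingertip really was. The side camera showed this, and first contact came at a reading of about 0.041 m instead of about 0.07 m. I pressed by contact force and picture instead of by the reported height.
- **Camera positions:** the two cameras differed by about 6 mm in y for the lid. I used a value between them and checked each press against the moulded ribs.

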